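# Centre the kettlebell award on its plinth

### The job

The little kettlebell award has been knocked off-centre on its round wooden plinth. With light fingertip taps or pushes, never gripping or lifting it, slide it back so that its round red foot stands upright and wholly inside the black ring, then take the hand away. It is wobbly, so do not tip it over or hit it hard, and do not disturb the other things on the island.

Things in the scene. Friction and masses are not known exactly. Their poses are not given: they have to be found in the camera images.
- award: Wobbly steel kettlebell award, 63 mm tall, 160 g, upright and loose on the plinth. From below: narrow rubber pad 22 mm across, 4 mm high; upright-sided round red foot 48 mm across, 4 to 16 mm up, its widest part; neck; ball 33 mm across centred 35 mm up; hoop handle 30 mm long along its y. Pushed slowly and low, on the foot, it slides; pushed high it rocks on the pad and may tip. Origin: centre of its underside, z up.
- plinth_top (a point): Centre of the top face of the fixed round pale-wood plinth: 90 mm across, its top 45 mm above the table. Flush black ring around this point, 62 mm inside and 69 mm outside diameter, so the 48 mm foot fits inside with 7 mm to spare all round when centred. Nothing else stands within 50 mm of the plinth's side.
- bottle: Stainless bottle with black cap, 68 mm across, 200 mm tall, standing on the white turntable; leave alone. Origin at the centre of its underside.
- jar: Glass jar with metal lid, 72 mm across, 100 mm tall, on the turntable; leave alone. Origin at the centre of its underside.
- case: Teal mouthguard case, 80 x 62 x 28 mm, on the turntable; leave alone. Origin at the centre of its underside.
- dumbbell: Cast iron mini dumbbell lying on the turntable, 146 mm long along its x axis, 52 mm hexagonal heads; leave alone. Origin below its middle, at its underside.
- turntable: Round white plastic turntable, 310 mm across, 22 mm high, which does not turn. Origin at the centre of its underside.
- tape: Roll of yellow tape lying flat, 68 mm across, 25 mm high; leave alone. Origin at the centre of its underside.
- stopwatch: Black round stopwatch lying flat, 54 mm across, 13 mm high; leave alone. Origin at the centre of its underside.
- shaker: Clear shaker cup with orange lid, 90 mm across, 155 mm tall; leave alone. Origin at the centre of its underside.

How it is judged (in metres and radians):
At the end, for the whole second after the job is handed in: The award stands upright (within 0.1 rad) and still on the plinth top, its axis within 7 mm of the plinth's centre, that is, its foot wholly inside the black ring (horizontal distance between award and plinth_top below 0.007 m and angle between award's own z axis and vertical below 0.1 rad and z of award in the frame of plinth_top between -0.004 and 0.004 m and linear speed of award below 0.01 m/s and angular speed of award below 0.15 rad/s); the robot touches nothing.
It fails at once if the award is tipped over (more than 0.5 rad) (angle between award's own z axis and vertical above 0.5 rad).
It fails at once if the award is lifted off the plinth (underside more than 12 mm above its top) (z of award in the frame of plinth_top above 0.012 m).
It fails at once if the award falls off the plinth (z of award in the frame of plinth_top below -0.01 m).
It fails at once if the award is gripped or hit hard (more than 15 N from the fingers) (contact force between the fingers and award above 15 N).
It fails at once if another thing on the island (bottle, jar, case, dumbbell, tape, stopwatch, shaker) is moved by more than 15 mm (distance of any of bottle, jar, case, dumbbell, tape, stopwatch, shaker from where it was at the start of the episode above 0.015 m).
It also fails if it takes over 48 s, if anything falls off the work surface, if the arm or the gripper's body presses on something with over 40 N, if the wrist force passes 120 N, or if a joint passes its speed limit or range.

### The arm

A 7-joint arm with a two-finger parallel gripper is mounted at the origin on the work surface. World frame = base frame: x ahead of the robot, y to its left, z up, the work surface at z = 0. Lengths are in m, angles in degrees, forces in N, time in s.
With the tool pointing down it reaches from about 0.35 to 0.9 m from the base axis. Payload 8.1 kg.
Tool frame: the origin (TCP) lies on the front face of the gripper's body, between the roots of the fingers; the fingertips stand 73 mm ahead of it and the grasp point (between the pads) lies 54 mm ahead of it; z points along the fingers, y is the direction in which the jaws open and shut (so a half turn about z gives the same grasp; the last joint's range is limited). The gripper opens to 85 mm and grips with 20 to 120 N. Pads are 22 mm wide; open, the fingers measure 114 mm over their backs; the gripper's body (76 mm by 85 mm) begins 54 mm behind the grasp point. The pads swing forward as they close: fully open they stand 13 mm farther back than shut.
Start: joints at [-78.587, 24.895, 1.432, 90.138, -0.665, 64.973, -4.303], TCP at [0.186, 0.597, 0.304] pointing down, gripper open.
Joint ranges: [-149.89, 149.89], [-25.12, 119.58], [-72.63, 75.52], [4.76, 147.25], [-75.54, 255.54], [6.69, 114.76], [-157.13, 157.13]. Speed limits (degrees/s): [127.2, 127.2, 172.46, 172.46, 180, 180, 180].

### API

Orientations are given as [roll, pitch, yaw] about the fixed x, y, z axes, in that order (R = Rz(yaw) Ry(pitch) Rx(roll)).
In Python, from bench import arm gives the robot as it stands.
- The arm moves only by the tool apply_moves, never from a script. Its argument "targets" is a list of rows, each an object with "slide": the shift along the tool's x, y, z in m, a list of three; "roll": the turn about the tool's z in degrees. A call has 1 to 5 rows; each row shifts and turns the commanded pose from where the row before left it, along the tool's axes as they then stand; what a row does not reach is not made up. A row lasts 1/12 s, in which the tool goes at most 41.7 mm and 7.16 degrees, less where a joint would pass 70% of its speed; a pose out of reach is approached as far as the arm can. A call is refused whole if a number of a shift passes 0.0417 or a number of a turn 7.16, either way. A call with a gripper value outside its range is refused whole. "jaw" is the opening in per cent of the stroke, from 0 (shut) to 100 (fully open), set as the call begins (left out, the last holds). The fingers move at their own pace and stop on an object; the grip force is fixed at half the most. Time passes only in rows, so rows that do not move let the fingers close. It gives the time, the measured TCP pose, the force and the opening at its end, in the units of the state.
- arm.sense(): the state, without advancing time (a new reading comes with each control period).
- arm.read_camera(name): name is "scene" or "top" or "wrist"; returns (picture, depth): 400x640x3 uint8, blue, green, red; 400x640 float32, m along the optical axis (not along the pixel's ray), 0 where there is no reading.
- arm.camera_params(name): a dict with "K" (3x3 intrinsics, pixels), "world_from_camera" (4x4, takes a point from camera to world coordinates). Camera axes: x right, y down, z forward; pixel columns grow to the right and rows downward; lengths in m; the calibration is good to about 2 mm. A picture is of the moment at which its call begins: read the wrist's pose just before it. camera_params takes no time and is no camera call; for the wrist camera it gives the pose at the moment of the call.
- arm.sign_off(): hands the job in, once; it reports no verdict.
The state is a dict: "time": time; "q": joint angles; "dq": joint speeds; "joint_efforts": joint torques, N m; "ee_pos": TCP position; "tcp_rot": TCP orientation; "ft_force": force on the tool from outside, world axes, zero at the start; "moment": the same for the moment, N m; "grip_width": finger opening in m.
Only numpy, scipy, OpenCV 4.12 (cv2) and the standard library are available. Lean on these libraries where they do the work, as an engineer would, in place of code of your own. Each camera call takes 0.05 s, during which the arm holds its last target.

## Working session

There is one attempt and no reset: what is moved stays moved. The work goes in short steps, Python scripts to look and compute and a tool call to move; the robot and the scene stay as the last step left them, time stands still between calls to the robot, and variables do not carry over. Pictures are saved under pics/ and viewed, and the job is handed in when it is done.

Besides the shell and the picture viewer there is one more tool, called after "Request:" by a JSON object that holds its "api" and its "payload". apply_moves: Moves the arm, as the interface text tells. Its arguments: {"type":"object","properties":{"targets":{"type":"array","items":{"type":"object","properties":{"slide":{"type":"array","items":{"type":"number"}},"roll":{"type":"number"}}}},"jaw":{"type":"number"}},"required":["targets"]}

```bash
mkdir -p pics; ls
python3 - <<'E'
from bench import arm
import cv2,numpy as np
s=arm.sense();print({k:np.round(s[k],3).tolist() for k in s})
for n in("scene","top"):
    p,d=arm.read_camera(n);cv2.imwrite(f"pics/{n}0.png",p);np.save(f"pics/{n}0d.npy",d)
    c=arm.camera_params(n);print(n,np.round(c["K"],1).tolist(),np.round(c["world_from_camera"],3).tolist())
E
```

```text
pics
{'time': 0.0, 'q': [-78.588, 24.936, 1.43, 90.19, -0.665, 64.974, -4.304], 'dq': [-0.051, 0.023, 0.02, 0.203, 0.123, -0.06, 0.044], 'joint_efforts': [-0.0, -67.046, 1.025, -31.621, 0.015, 0.012, 0.0], 'ee_pos': [0.186, 0.596, 0.303], 'tcp_rot': [-179.908, 0.008, 162.704], 'ft_force': [0.553, 0.093, 0.506], 'moment': [0.049, 0.03, 0.027], 'grip_width': 0.085}
scene [[400.7, 0.0, 309.2], [0.0, 400.7, 201.2], [0.0, 0.0, 1.0]] [[-0.625, 0.662, -0.415, 1.0], [0.781, 0.52, -0.347, 0.344], [-0.014, -0.54, -0.841, 0.974], [0.0, 0.0, 0.0, 1.0]]
top [[442.6, 0.0, 323.2], [0.0, 442.6, 192.5], [0.0, 0.0, 1.0]] [[0.009, -0.987, 0.158, 0.393], [-1.0, -0.009, -0.003, -0.052], [0.004, -0.158, -0.987, 1.078], [0.0, 0.0, 0.0, 1.0]]
```

View pics/scene0.png

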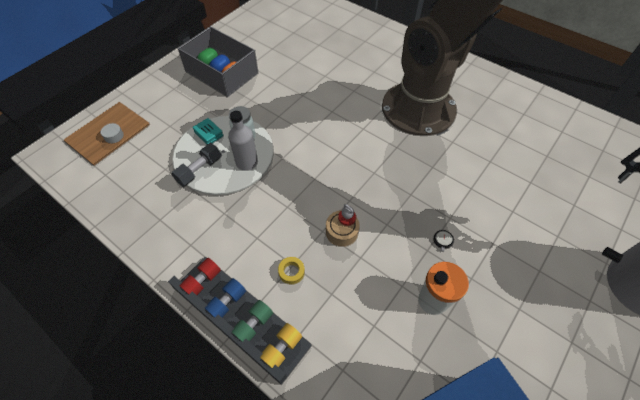

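View pics/top0.png

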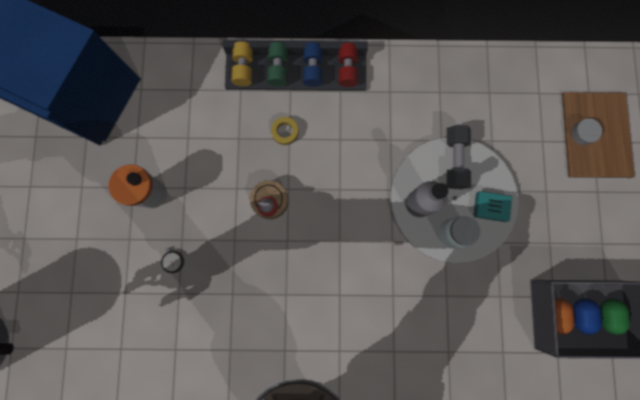

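The plinth shows at about (269,199) in the top view and (343,228) in the scene view, with the award on it. Next I'll zoom in and measure both.

```bash
cat > h.py <<'E'
import numpy as np,cv2
from bench import arm
def ray(c,uv,z):
    K=np.array(c["K"]);T=np.array(c["world_from_camera"])
    d=T[:3,:3]@np.linalg.inv(K)@np.array([uv[0],uv[1],1.]);o=T[:3,3]
    return o+d*(z-o[2])/d[2]
def proj(c,P):
    K=np.array(c["K"]);T=np.linalg.inv(np.array(c["world_from_camera"]))
    p=K@(T[:3,:3]@np.asarray(P)+T[:3,3]);return p[:2]/p[2]
E
python3 - <<'E'
from h import *
a=[]
for n,(u,v) in(("top",(269,199)),("scene",(343,225))):
    p=cv2.imread(f"pics/{n}0.png");q=p[v-30:v+30,u-38:u+38]
    a.append(cv2.resize(q,None,fx=5,fy=5,interpolation=cv2.INTER_CUBIC))
    c=arm.camera_params(n);print(n,ray(c,(u,v),.045))
    h=cv2.cvtColor(q,cv2.COLOR_BGR2HSV)
    red=(((h[...,0]<6)|(h[...,0]>172))&(h[...,1]>130)&(h[...,2]>40))
    ys,xs=np.nonzero(red);print(len(xs),xs.min()+u-38,xs.max()+u-38,ys.min()+v-30,ys.max()+v-30)
cv2.imwrite("pics/z0.png",np.hstack(a))
for nm,uv,z in(("tape",(285,130),.025),("watch",(172,261),.013),("shaker",(130,185),.155),("bottle",(439,191),.2)):
    print(nm,ray(arm.camera_params("top"),uv,z))
E
```

```text
top [0.54219101 0.07277707 0.045     ]
89 259 277 197 215
scene [0.54573245 0.07852427 0.045     ]
130 338 355 211 225
tape [0.71715744 0.04059255 0.025     ]
watch [0.39599688 0.30267767 0.013     ]
shaker [0.55354693 0.35393161 0.155     ]
bottle [ 0.5392418  -0.28732071  0.2       ]
```

View pics/z0.png

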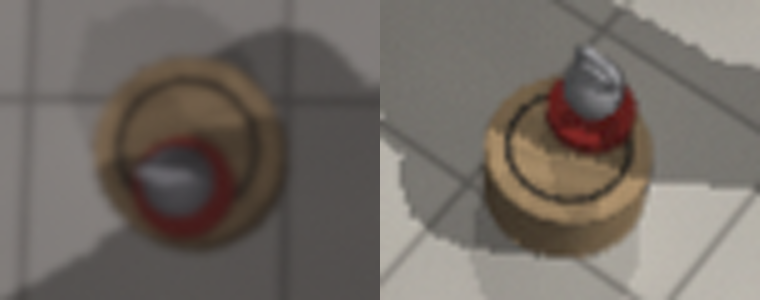

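Request:
{"api": "apply_moves", "payload": {"jaw": 0, "targets": [{"slide":[-0.02,-0.022,0]},{"slide":[-0.025,-0.028,0]},{"slide":[-0.025,-0.028,0]},{"slide":[-0.025,-0.028,0]},{"slide":[-0.025,-0.028,0]}]}}

```text
validation failed for argument at $.ta...
```

Request:
{"api": "apply_moves", "payload": {"targets": [{"slide":[-0.025,-0.028,0]},{"slide":[-0.025,-0.028,0]},{"slide":[-0.025,-0.028,0]},{"slide":[-0.025,-0.028,0]},{"slide":[-0.025,-0.028,0]}]}}

```text
validation failed for argument at $.ta...
```

Request:
{"api": "apply_moves", "payload": {"targets": [{"slide":[-0.025,-0.028,0]},{"slide":[-0.025,-0.028,0]},{"slide":[-0.025,-0.028,0]},{"slide":[-0.025,-0.028,0]},{"slide":[-0.015,-0.015,0]}]}}

```text
validation failed for argument at $.ta...
```

Run:
```python
from h import *
s=arm.sense();print(s["ee_pos"],s["tcp_rot"],s["grip_width"],s["q"],s["ft_force"])
p,d=arm.read_camera("wrist");cv2.imwrite("pics/w1.png",p);np.save("pics/w1d.npy",d)
c=arm.camera_params("wrist");print(np.round(c["K"],1),np.round(c["world_from_camera"],3))
```

```text
[0.18570789 0.59640495 0.30317794] [-1.79917181e+02  7.75848982e-03  1.62703827e+02] 0.08507495538082933 [-78.58672726  24.93442514   1.4303287   90.18462839  -0.66420306
  64.9724264   -4.30396982] [ 0.84442239 -0.44666837  0.28096438]
[[320.6   0.  321.5]
 [  0.  320.6 201.3]
 [  0.    0.    1. ]] [[ 0.296  0.917  0.265  0.119]
 [ 0.955 -0.284 -0.085  0.618]
 [-0.003  0.279 -0.96   0.373]
 [ 0.     0.     0.     1.   ]]
```

View pics/w1.png

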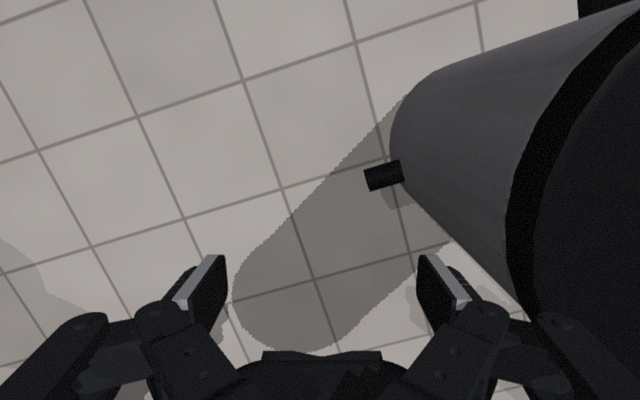

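Request:
{"api": "apply_moves", "payload": {"jaw": 0, "targets": [{"slide":[-0.02,-0.022,0.0],"roll":0.0},{"slide":[-0.025,-0.028,0.0],"roll":0.0},{"slide":[-0.025,-0.028,0.0],"roll":0.0},{"slide":[-0.025,-0.028,0.0],"roll":0.0},{"slide":[-0.025,-0.028,0.0],"roll":0.0}]}}

```text
time: 0.57
ee_pos: [0.2609, 0.4313, 0.3037]
tcp_rot: [-180.0, -0.0, 162.7]
ft_force: [0.7, -0.4, -0.2]
grip_width: 0.0255
```

Request:
{"api": "apply_moves", "payload": {"targets": [{"slide":[-0.025,-0.028,0.0],"roll":0.0},{"slide":[-0.025,-0.028,0.0],"roll":0.0},{"slide":[-0.025,-0.028,0.0],"roll":0.0},{"slide":[-0.025,-0.028,0.0],"roll":0.0},{"slide":[-0.025,-0.028,0.0],"roll":0.0}]}}

```text
time: 0.98
ee_pos: [0.3385, 0.2604, 0.3039]
tcp_rot: [180.0, -0.0, 162.7]
ft_force: [0.7, 0.9, -0.4]
grip_width: 0.0001
```

Request:
{"api": "apply_moves", "payload": {"targets": [{"slide":[-0.025,-0.028,0.0],"roll":0.0},{"slide":[-0.025,-0.028,0.0],"roll":0.0},{"slide":[-0.025,-0.028,0.0],"roll":0.0},{"slide":[-0.025,-0.028,0.0],"roll":0.0},{"slide":[-0.025,-0.028,0.0],"roll":0.0}]}}

```text
time: 1.4
ee_pos: [0.4162, 0.0896, 0.304]
tcp_rot: [180.0, 0.0, 162.7]
ft_force: [0.6, 0.1, -0.3]
grip_width: 0.0
```

Run:
```python
from h import *
s=arm.sense();print(s["time"],s["ee_pos"],s["tcp_rot"],s["grip_width"],s["q"],s["ft_force"])
```

```text
1.4 [0.4161968  0.08959588 0.30404381] [1.79973631e+02 1.12796160e-02 1.62710193e+02] 1.1687975523435684e-05 [-37.7255116    5.58099946  20.26125141 117.36995141  -2.30945105
  57.38920133  56.40193675] [ 0.56306964  0.06726508 -0.33403245]
```

Request:
{"api": "apply_moves", "payload": {"targets": [{"slide":[0.0,0.0,0.0],"roll":7.1},{"slide":[0.0,0.0,0.0],"roll":7.1},{"slide":[0.0,0.0,0.0],"roll":7.1},{"slide":[0.0,0.0,0.0],"roll":7.1},{"slide":[0.0,0.0,0.0],"roll":7.1}]}}

```text
time: 1.82
ee_pos: [0.4159, 0.0913, 0.3038]
tcp_rot: [-180.0, -0.0, 126.8]
ft_force: [-0.1, -0.7, 0.5]
grip_width: -0.0
```

Request:
{"api": "apply_moves", "payload": {"targets": [{"slide":[0.0,0.0,0.0],"roll":7.1},{"slide":[0.0,0.0,0.0],"roll":7.1},{"slide":[0.0,0.0,0.0],"roll":7.1},{"slide":[0.0,0.0,0.0],"roll":7.1},{"slide":[0.0,0.0,0.0],"roll":7.1}]}}

```text
time: 2.23
ee_pos: [0.4158, 0.0914, 0.3038]
tcp_rot: [-180.0, 0.0, 91.4]
ft_force: [-0.4, -0.6, 0.9]
grip_width: 0.0004
```

Request:
{"api": "apply_moves", "payload": {"targets": [{"slide":[0.0,0.0,0.0],"roll":7.1},{"slide":[0.0,0.0,0.0],"roll":7.1},{"slide":[0.0,0.0,0.0],"roll":7.1},{"slide":[0.0,0.0,0.0],"roll":7.1},{"slide":[0.0,0.0,0.0],"roll":7.1}]}}

```text
time: 2.65
ee_pos: [0.4158, 0.0914, 0.3038]
tcp_rot: [-180.0, 0.0, 55.9]
ft_force: [0.5, 0.5, 0.1]
grip_width: 0.0001
```

Request:
{"api": "apply_moves", "payload": {"targets": [{"slide":[0.0,0.0,0.0],"roll":7.1},{"slide":[0.0,0.0,0.0],"roll":7.1},{"slide":[0.0,0.0,0.0],"roll":7.1},{"slide":[0.0,0.0,0.0],"roll":7.1},{"slide":[0.0,0.0,0.0],"roll":7.1}]}}

```text
time: 3.07
ee_pos: [0.4158, 0.0914, 0.3038]
tcp_rot: [-180.0, 0.0, 20.4]
ft_force: [-0.2, -0.2, -0.4]
grip_width: -0.0002
```

Run:
```python
from h import *
s=arm.sense();print(s["time"],s["ee_pos"],s["tcp_rot"],s["grip_width"],s["q"],s["ft_force"])
c=arm.camera_params("wrist");p,d=arm.read_camera("wrist");cv2.imwrite("pics/w2.png",p);np.save("pics/w2d.npy",d)
np.savez("pics/w2c.npz",**c);print(np.round(c["world_from_camera"],3))
```

```text
3.0667 [0.41578919 0.09141938 0.30379239] [-1.79995137e+02  1.74907075e-02  2.03526113e+01] -0.0002416255993559119 [-48.66477506   5.53574962  32.19945569 118.04059963  -3.50505147
  57.3374771  -84.33912972] [-0.23293508 -0.16201951 -0.4487576 ]
[[ 0.349 -0.899 -0.265  0.484]
 [-0.937 -0.335 -0.099  0.117]
 [ 0.     0.282 -0.959  0.374]
 [ 0.     0.     0.     1.   ]]
```

View pics/w2.png

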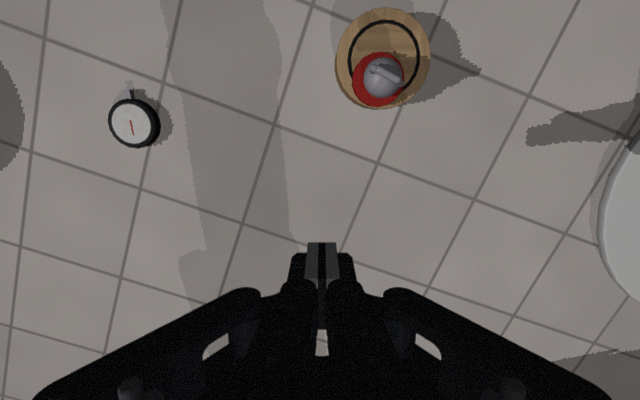

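The wrist view shows the plinth at about (383,58), the red foot at about (378,79), and the shut fingertips at (322,262). I'll cast the edge points onto their planes and fit circles of known radius.

```bash
cat >> h.py <<'E'
from scipy.optimize import least_squares
def fitc(P,R):
    P=np.asarray(P)[:,:2]
    f=lambda x:np.hypot(P[:,0]-x[0],P[:,1]-x[1])-R
    r=least_squares(f,P.mean(0),loss="soft_l1",f_scale=.001);return r.x,np.std(r.fun),r
def measure(p,c,box,dbg=None,zr=.061,excl=None):
    u0,v0,u1,v1=box
    q=p[v0:v1,u0:u1].copy();f=4
    Q=cv2.resize(q,None,fx=f,fy=f,interpolation=cv2.INTER_CUBIC)
    h=cv2.cvtColor(Q,cv2.COLOR_BGR2HSV)
    red=((((h[...,0]<7)|(h[...,0]>170))&(h[...,1]>130)&(h[...,2]>30))*255).astype(np.uint8)
    wood=(((h[...,0]>=7)&(h[...,0]<25)&(h[...,1]>60)&(h[...,2]>45))*255).astype(np.uint8)
    cs,_=cv2.findContours(red,cv2.RETR_EXTERNAL,cv2.CHAIN_APPROX_NONE)
    k=max(cs,key=cv2.contourArea)
    hull=cv2.convexHull(k)[:,0,:]
    pts=k[:,0,:]
    # keep contour points near the hull
    pts=np.array([a for a in pts if abs(cv2.pointPolygonTest(hull.reshape(-1,1,2).astype(np.float32),(float(a[0]),float(a[1])),True))<3])
    toim=lambda a:((a[0]+.5)/f-.5+u0,(a[1]+.5)/f-.5+v0)
    W=np.array([ray(c,toim(a),zr) for a in pts])
    foot,sd,_=fitc(W,.024)
    # ring: dark pixels within the wood
    w2=cv2.morphologyEx(cv2.bitwise_or(wood,red),cv2.MORPH_CLOSE,np.ones((25,25)))
    w2=cv2.erode(w2,np.ones((9,9)))
    g=Q.max(2).astype(float)
    bg=cv2.medianBlur(Q.max(2),41).astype(float)
    redd=cv2.dilate(red,np.ones((9,9)))
    # fill the award (hull of red + upper part) out
    ring=((g<bg*.6)&(w2>0)&(redd==0))
    ys,xs=np.nonzero(ring)
    R=np.array([ray(c,toim(a),.045) for a in zip(xs,ys)])
    d=np.hypot(R[:,0]-foot[0],R[:,1]-foot[1]);keep=d>.028
    rc,rs,_=fitc(R[keep],.03275)
    if dbg:
        Q[ring]=(255,0,0)
        for C,r,z,col in((foot,.024,zr,(0,255,255)),(rc,.031,.045,(0,255,0)),(rc,.0345,.045,(0,255,0)),(rc,.045,.045,(255,255,0))):
            L=np.array([proj(c,(C[0]+r*np.cos(t),C[1]+r*np.sin(t),z)) for t in np.linspace(0,6.28,80)])
            L=((L-[u0,v0]+.5)*f-.5).round().astype(int)
            cv2.polylines(Q,[L.reshape(-1,1,2)],True,col,1)
        cv2.imwrite(dbg,Q)
    return foot,sd,rc,rs
E
python3 - <<'E'
from h import *
p=cv2.imread("pics/w2.png");c=dict(np.load("pics/w2c.npz"))
a=measure(p,c,(320,0,450,120),"pics/m2.png");print(a,"need",a[2]-a[0])
E
```

```text
(array([0.52393061, 0.07681863]), np.float64(0.00031122622876215414), array([0.54400264, 0.07686555]), np.float64(0.0008716122423566813)) need [2.00720349e-02 4.69238765e-05]
```

View pics/m2.png

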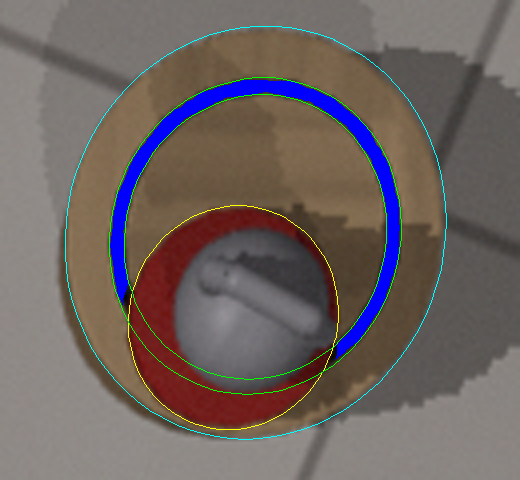

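The overlay fits both circles well. The foot needs about 20 mm along +x and 0 mm in y. I'll square the tool to yaw 0 and descend behind the plinth.

Request:
{"api": "apply_moves", "payload": {"targets": [{"slide":[0.0,0.0,0.0],"roll":7.0},{"slide":[0.0,0.0,0.0],"roll":7.0},{"slide":[0.0,0.0,0.0],"roll":6.35},{"slide":[0.015,0.0146,0.0],"roll":0.0},{"slide":[0.015,0.0,0.02],"roll":0.0}]}}

```text
time: 3.53
ee_pos: [0.4476, 0.0756, 0.2863]
tcp_rot: [-179.9, -0.3, 0.5]
ft_force: [0.8, 0.5, 0.8]
grip_width: -0.0001
```

Request:
{"api": "apply_moves", "payload": {"targets": [{"slide":[0.0,0.0,0.03],"roll":0.0},{"slide":[0.0,0.0,0.03],"roll":0.0},{"slide":[0.0,0.0,0.03],"roll":0.0},{"slide":[0.0,0.0,0.02],"roll":0.0},{"slide":[0.0,0.0,0.01],"roll":0.0}]}}

```text
time: 3.95
ee_pos: [0.4448, 0.0767, 0.1615]
tcp_rot: [179.9, 0.2, 0.5]
ft_force: [-1.0, -0.0, 0.7]
grip_width: -0.0002
```

Run:
```python
from h import *
s=arm.sense();print(s["time"],s["ee_pos"],s["tcp_rot"],s["ft_force"])
c=arm.camera_params("wrist");p,d=arm.read_camera("wrist");cv2.imwrite("pics/w3.png",p);np.savez("pics/w3c.npz",**c);np.save("pics/w3d.npy",d)
print(np.round(c["world_from_camera"],3))
```

```text
3.95 [0.44479044 0.07674509 0.16153841] [179.91429072   0.19599013   0.51247267] [-1.01179337 -0.01415391  0.73254035]
[[ 0.01  -0.958 -0.285  0.517]
 [-1.    -0.009 -0.005  0.078]
 [ 0.002  0.285 -0.958  0.231]
 [ 0.     0.     0.     1.   ]]
```

View pics/w3.png

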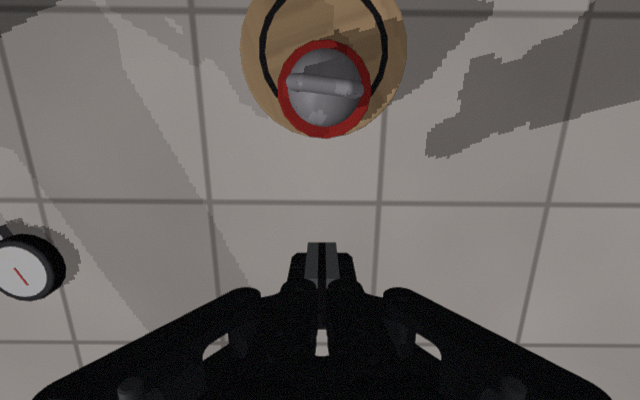

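Run:
```python
from h import *
p=cv2.imread("pics/w3.png");c=dict(np.load("pics/w3c.npz"));d=np.load("pics/w3d.npy")
a=measure(p,c,(230,0,420,150),"pics/m3.png");print(a,"need",a[2]-a[0])
K=c["K"];T=c["world_from_camera"]
def P(u,v):
    z=d[v,u];return T[:3,:3]@(np.linalg.inv(K)@[u,v,1]*z)+T[:3,3]
for uv in((314,236),(314,240),(314,243),(314,246),(314,252),(314,260),(314,270),(314,278),(306,246),(309,246),(332,246),(336,246),(339,246),(314,290),(322,320),(300,262)):print(uv,np.round(P(*uv),4))
```

```text
(array([0.52452376, 0.07658416]), np.float64(0.00017666486974961482), array([0.5444917 , 0.07704922]), np.float64(0.0012493786592056616)) need [0.01996794 0.00046506]
(314, 236) [0.4203 0.0824 0.0006]
(314, 240) [ 4.165e-01  8.240e-02 -4.000e-04]
(314, 243) [0.4562 0.0806 0.0944]
(314, 246) [0.4564 0.0805 0.0983]
(314, 252) [0.5171 0.0781 0.2313]
(314, 260) [0.4561 0.0803 0.1114]
(314, 270) [0.4566 0.0801 0.1207]
(314, 278) [0.4566 0.08   0.1266]
(306, 246) [0.4122 0.0886 0.0014]
(309, 246) [0.456  0.0828 0.0974]
(332, 246) [0.4561 0.0724 0.0974]
(336, 246) [0.4568 0.0706 0.0988]
(339, 246) [0.412  0.0628 0.0005]
(314, 290) [0.457  0.0798 0.1353]
(322, 320) [0.4384 0.0769 0.1264]
(300, 262) [0.452  0.0865 0.1053]
```

Request:
{"api": "apply_moves", "payload": {"targets": [{"slide":[0.0,0.0,0.015],"roll":0.0},{"slide":[0.0,0.0,0.015],"roll":0.0},{"slide":[0.0,0.0,0.008],"roll":0.0},{"slide":[0.0,0.0,0.0],"roll":0.0},{"slide":[0.0,0.0,0.0],"roll":0.0}]}}

```text
time: 4.42
ee_pos: [0.4464, 0.0771, 0.1265]
tcp_rot: [-180.0, -0.0, 0.4]
ft_force: [-0.4, 0.0, 0.8]
grip_width: -0.0002
```

Request:
{"api": "apply_moves", "payload": {"targets": [{"slide":[0.0,0.0,0.0035],"roll":0.0},{"slide":[0.01,0.0,0.0],"roll":0.0},{"slide":[0.01,0.0,0.0],"roll":0.0},{"slide":[0.01,0.0,0.0],"roll":0.0},{"slide":[0.003,0.0,0.0],"roll":0.0}]}}

```text
time: 4.83
ee_pos: [0.4819, 0.0774, 0.123]
tcp_rot: [-180.0, -0.2, 0.4]
ft_force: [0.2, -0.7, -0.4]
grip_width: 0.0002
```

Request:
{"api": "apply_moves", "payload": {"targets": [{"slide":[0.0,0.0,0.0],"roll":0.0},{"slide":[0.0,0.0,0.0],"roll":0.0}]}}

```text
time: 5.0
ee_pos: [0.4792, 0.0771, 0.1223]
tcp_rot: [180.0, 0.0, 0.3]
ft_force: [0.2, -0.4, 0.2]
grip_width: -0.0001
```

Run:
```python
from h import *
s=arm.sense();print(s["time"],s["ee_pos"],s["tcp_rot"],s["ft_force"])
c=arm.camera_params("wrist");p,d=arm.read_camera("wrist");cv2.imwrite("pics/w4.png",p);np.savez("pics/w4c.npz",**c);np.save("pics/w4d.npy",d)
p,_=arm.read_camera("scene");cv2.imwrite("pics/s4.png",cv2.resize(p[185:265,283:403],None,fx=6,fy=6,interpolation=cv2.INTER_CUBIC))
```

```text
5.0 [0.47921526 0.07713412 0.12231797] [1.79989945e+02 1.30125128e-02 3.42814114e-01] [ 0.18371233 -0.41050717  0.20618322]
```

View pics/w4.png

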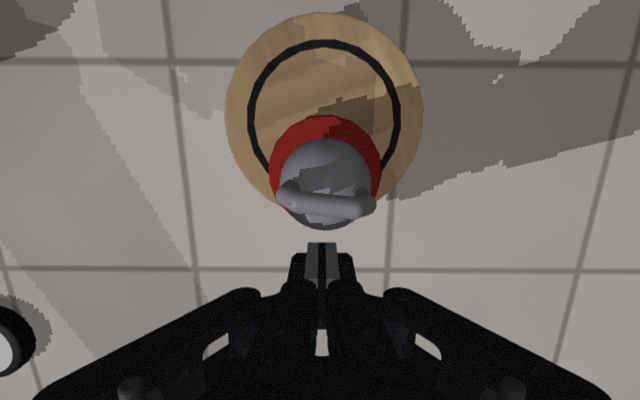

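View pics/s4.png

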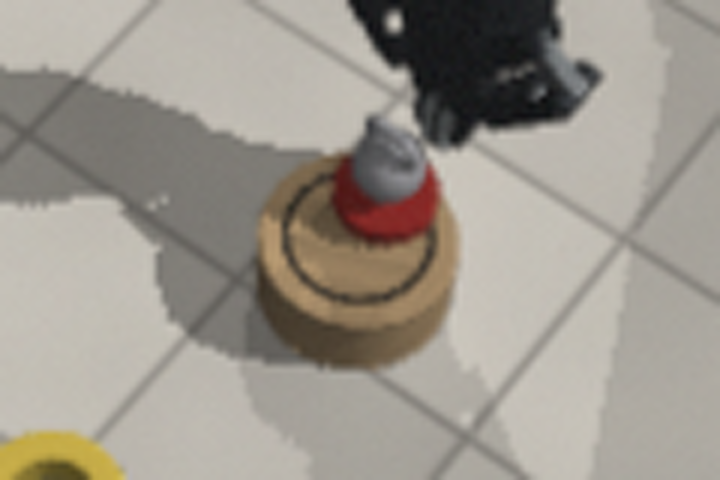

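Request:
{"api": "apply_moves", "payload": {"targets": [{"slide":[0.0015,0.0,0.0],"roll":0.0},{"slide":[0.0015,0.0,0.0],"roll":0.0},{"slide":[0.0015,0.0,0.0],"roll":0.0},{"slide":[0.0015,0.0,0.0],"roll":0.0},{"slide":[0.001,0.0,0.0],"roll":0.0}]}}

```text
time: 5.52
ee_pos: [0.4863, 0.0773, 0.1224]
tcp_rot: [-180.0, -0.0, 0.4]
ft_force: [-0.5, -0.7, 0.1]
grip_width: -0.0001
```

Request:
{"api": "apply_moves", "payload": {"targets": [{"slide":[0.001,0.0,0.0],"roll":0.0},{"slide":[0.001,0.0,0.0],"roll":0.0},{"slide":[0.001,0.0,0.0],"roll":0.0},{"slide":[0.001,0.0,0.0],"roll":0.0},{"slide":[0.001,0.0,0.0],"roll":0.0}]}}

```text
time: 5.93
ee_pos: [0.4906, 0.0773, 0.1223]
tcp_rot: [-180.0, 0.1, 0.4]
ft_force: [-2.7, 0.2, 2.1]
grip_width: 0.0001
```

```bash
cat > look.py <<'E'
import sys
from h import *
n=sys.argv[1]
s=arm.sense();print(s["time"],s["ee_pos"],s["ft_force"])
c=arm.camera_params("wrist");p,d=arm.read_camera("wrist");cv2.imwrite(f"pics/w{n}.png",p);np.savez(f"pics/w{n}c.npz",**c)
q,_=arm.read_camera("scene")
q=cv2.resize(q[195:255,303:383],None,fx=5,fy=5,interpolation=cv2.INTER_CUBIC)
cv2.imwrite(f"pics/v{n}.png",np.hstack([p[0:300,140:500],q]))
E
python3 look.py 5
```

```text
5.9333 [0.49060576 0.07732361 0.12229666] [-2.69645138  0.22976195  2.11476429]
```

View pics/v5.png

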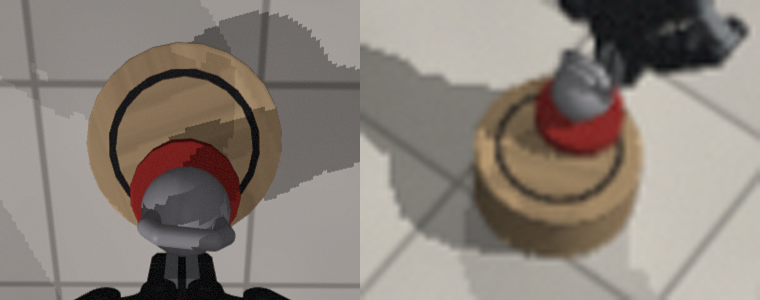

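Request:
{"api": "apply_moves", "payload": {"targets": [{"slide":[0.0007,0.0,0.0],"roll":0.0},{"slide":[0.0007,0.0,0.0],"roll":0.0},{"slide":[0.0007,0.0,0.0],"roll":0.0}]}}

```text
time: 6.28
ee_pos: [0.4933, 0.0773, 0.1224]
tcp_rot: [-180.0, -0.0, 0.4]
ft_force: [-1.5, -0.2, 0.8]
grip_width: -0.0003
```

```bash
python3 look.py 6
```

```text
6.2833 [0.49326893 0.0773429  0.12240774] [-1.46773236 -0.15910844  0.79748219]
```

View pics/v6.png

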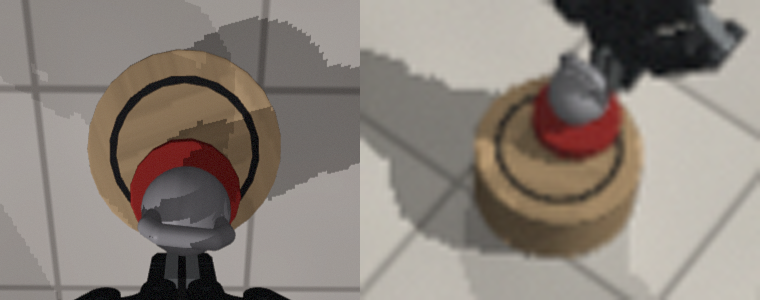

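It is sliding and upright, and its position relative to the fingers hasn't changed. I'll continue slowly.

Request:
{"api": "apply_moves", "payload": {"targets": [{"slide":[0.0008,0.0,0.0],"roll":0.0},{"slide":[0.0008,0.0,0.0],"roll":0.0},{"slide":[0.0008,0.0,0.0],"roll":0.0},{"slide":[0.0008,0.0,0.0],"roll":0.0},{"slide":[0.0008,0.0,0.0],"roll":0.0}]}}

```text
time: 6.8
ee_pos: [0.4973, 0.0774, 0.1224]
tcp_rot: [-180.0, -0.0, 0.4]
ft_force: [-1.3, -0.2, -0.3]
grip_width: -0.0001
```

Request:
{"api": "apply_moves", "payload": {"targets": [{"slide":[0.0008,0.0,0.0],"roll":0.0},{"slide":[0.0008,0.0,0.0],"roll":0.0},{"slide":[0.0008,0.0,0.0],"roll":0.0},{"slide":[0.0008,0.0,0.0],"roll":0.0},{"slide":[0.0008,0.0,0.0],"roll":0.0}]}}

```text
time: 7.22
ee_pos: [0.5012, 0.0774, 0.1224]
tcp_rot: [-180.0, 0.0, 0.4]
ft_force: [-1.0, -0.2, 2.0]
grip_width: 0.0002
```

```bash
python3 look.py 7
```

```text
7.2167 [0.50124067 0.07740639 0.12239677] [-0.95932167 -0.24268283  1.95970259]
```

View pics/v7.png

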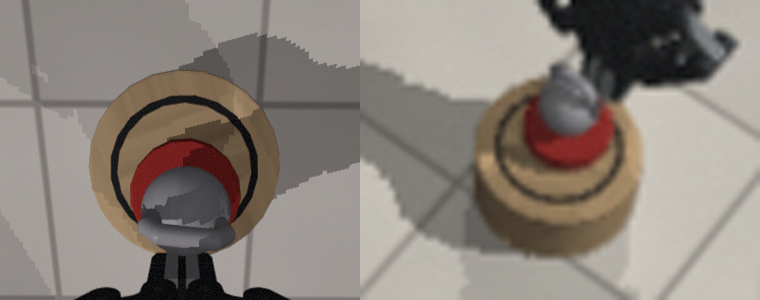

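Request:
{"api": "apply_moves", "payload": {"targets": [{"slide":[0.0008,0.0,0.0],"roll":0.0},{"slide":[0.0008,0.0,0.0],"roll":0.0},{"slide":[0.0008,0.0,0.0],"roll":0.0},{"slide":[0.0008,0.0,0.0],"roll":0.0},{"slide":[0.0008,0.0,0.0],"roll":0.0}]}}

```text
time: 7.73
ee_pos: [0.5053, 0.0774, 0.1224]
tcp_rot: [-180.0, 0.0, 0.4]
ft_force: [-1.1, 0.3, -0.9]
grip_width: 0.0
```

Request:
{"api": "apply_moves", "payload": {"targets": [{"slide":[0.0008,0.0,0.0],"roll":0.0},{"slide":[0.0008,0.0,0.0],"roll":0.0},{"slide":[0.0008,0.0,0.0],"roll":0.0},{"slide":[0.0,0.0,0.0],"roll":0.0}]}}

```text
time: 8.07
ee_pos: [0.5078, 0.0774, 0.1224]
tcp_rot: [-180.0, -0.0, 0.4]
ft_force: [0.3, -0.5, -0.4]
grip_width: 0.0002
```

```bash
python3 look.py 8
```

```text
8.0667 [0.50779909 0.07744108 0.12244032] [ 0.30584224 -0.51988709 -0.37183881]
```

View pics/v8.png

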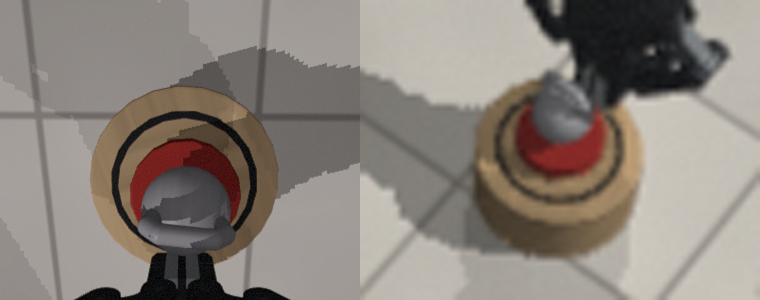

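Force has dropped to about zero. I'll back off straight along −x and rise, so I get a clear view to measure from.

Request:
{"api": "apply_moves", "payload": {"targets": [{"slide":[-0.002,0.0,0.0],"roll":0.0},{"slide":[-0.006,0.0,0.0],"roll":0.0},{"slide":[-0.015,0.0,0.0],"roll":0.0},{"slide":[-0.02,0.0,0.0],"roll":0.0},{"slide":[-0.02,0.0,0.0],"roll":0.0}]}}

```text
time: 8.58
ee_pos: [0.4437, 0.0769, 0.1224]
tcp_rot: [180.0, -0.0, 0.3]
ft_force: [0.1, -0.8, 0.9]
grip_width: -0.0001
```

Request:
{"api": "apply_moves", "payload": {"targets": [{"slide":[-0.005,0.0,-0.015],"roll":0.0},{"slide":[0.0,0.0,-0.03],"roll":0.0},{"slide":[0.0,0.0,-0.03],"roll":0.0},{"slide":[0.0,0.0,-0.02],"roll":0.0},{"slide":[0.0,0.0,0.0],"roll":0.0}]}}

```text
time: 9.0
ee_pos: [0.4409, 0.0772, 0.2207]
tcp_rot: [-179.8, -0.3, 0.3]
ft_force: [1.3, 0.4, 0.3]
grip_width: -0.0001
```

Request:
{"api": "apply_moves", "payload": {"targets": [{"slide":[0.0,0.0,0.0],"roll":0.0},{"slide":[0.0,0.0,0.0],"roll":0.0}]}}

```text
time: 9.17
ee_pos: [0.4389, 0.0771, 0.2169]
tcp_rot: [-180.0, 0.0, 0.4]
ft_force: [-0.4, 0.3, -0.5]
grip_width: -0.0
```

```bash
python3 look.py 9
python3 - <<'E'
from h import *
p=cv2.imread("pics/w9.png");c=dict(np.load("pics/w9c.npz"))
a=measure(p,c,(240,0,400,130),"pics/m9.png");print(a,"need",a[2]-a[0])
E
```

```text
9.1667 [0.43891139 0.07714736 0.2168828 ] [-0.36992167  0.33032206 -0.50248596]
(array([0.5429166 , 0.07666589]), np.float64(0.0001425237440088917), array([0.54429362, 0.07702819]), np.float64(0.0008069807990212936)) need [0.00137703 0.0003623 ]
```

View pics/m9.png

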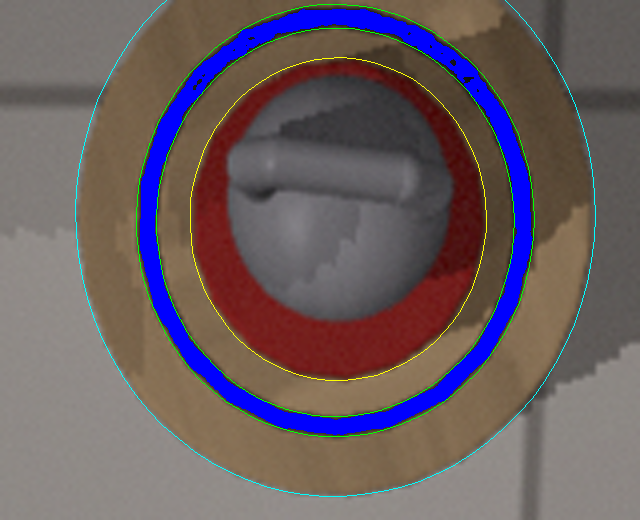

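View pics/v9.png

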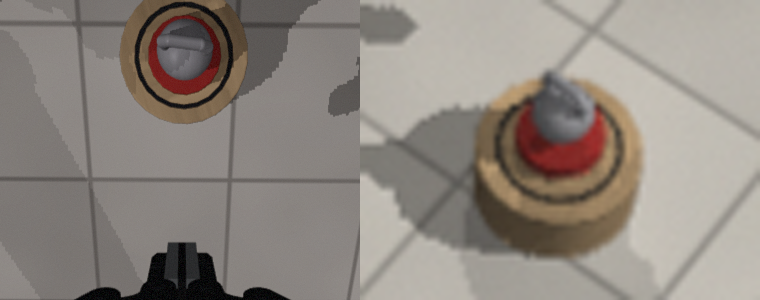

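The award is upright, 1.4 mm off centre, and the hand is clear, so I'm handing in.

```bash
python3 -c "
from bench import arm
print(arm.sign_off())"
```

```text
the job is handed in; nothing more can be done
None
```

I slid the award about 18–19 mm along +x in one slow, low push on its red foot with the shut fingertips, never gripping or lifting it. I then backed the hand away and raised it, and handed the job in at about 9.3 s.

- **Position:** in the last wrist picture the foot is about 1.4 mm from the ring's centre (1.4 mm in x, 0.4 mm in y). The limit is 7 mm, and the foot is wholly inside the black ring.
- **Upright:** it looked upright in the last wrist and scene pictures. I did not measure its tilt as a number.
- **Force:** the wrist force was at most about 3.4 N in the readings I took during the push. I have no separate reading of the fingertip contact force.
- **Hand clear:** the wrist force was near zero after backing away, with the tool about 10 cm back from the award and above it.
- **Other objects:** I did not measure the other things on the island again. The hand's path kept clear of them, and no reading or picture suggested contact.

The first three move calls were refused because I left out the roll value. They moved nothing, and none of my checks failed or disagreed.

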